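# Back off a knurled clamp screw and feed a copper bar to the stop

### The arm

A 6-joint arm with a two-finger parallel gripper is mounted at the origin on the work surface. World frame = base frame: x ahead of the robot, y to its left, z up, the work surface at z = 0. Lengths are in m, angles in degrees, forces in N, time in s.
With the tool pointing down it reaches from about 0.275 to 0.725 m from the base axis. Payload 15.9 kg.
Tool frame: the origin (TCP) lies midway between the tips of the shut fingers; the grasp point (between the pads) lies 19 mm behind it (manip.grip_point_offset is the z of the grasp point in the tool frame, in m); z points along the fingers, y is the line along which they close (so a half turn about z gives the same grasp; the last joint's range is limited). The gripper opens to 85 mm and grips with 20 to 120 N. Pads are 22 mm wide; open, the fingers measure 114 mm over their backs; the gripper's body (76 mm by 85 mm) begins 54 mm behind the grasp point. The pads swing forward as they close: fully open they stand 13 mm farther back than shut.
Start: joints at [63.197, 12.198, -1.971, 75.831, 0, 90], TCP at [0.225, 0.446, 0.231] pointing down, gripper open.
Joint ranges: [-170.91, 170.91], [-42.67, 98.43], [-65.05, 77.54], [-120.47, 116.71], [-90, 82.35], [-180, 180]. Speed limits (degrees/s): [108.29, 108.29, 136.94, 147.25, 180, 180].

### API

Orientations are given as [roll, pitch, yaw] about the fixed x, y, z axes, in that order (R = Rz(yaw) Ry(pitch) Rx(roll)).
In Python, from rig import manip gives the robot as it stands. The module is installed in compiled form; this text tells all that it offers.
- The arm moves only by the tool servo_tool, never from a script. Its argument "increments" is text: rows parted by semicolons, each of 7 numbers parted by spaces: the turn, a rotation vector about the tool's x, y, z each as a share of 30 degrees, from -1 to 1, then the shift along the tool's x, y, z each as a share of 0.25 m, from -1 to 1, then the closure, from -1 (fully open) to 1 (shut), so that 0 is half open. A call has 1 to 10 rows; each row is the pose to reach, as a shift and turn from the pose commanded when the call began, along the tool's axes at that moment; what a row does not reach only later rows make up. A row lasts 1/10 s, in which the tool goes at most 50 mm and 8.59 degrees, less where a joint would pass 70% of its speed; a pose out of reach is approached as far as the arm can. A call with a number of a shift or a turn outside -1 to 1 is refused whole. A call with a gripper value outside its range is refused whole. The fingers move at their own pace and stop on an object; the grip force is fixed at half the most. Time passes only in rows, so rows that repeat a pose let the fingers close. It gives the time, the measured TCP pose, the force, the opening and the grip force at its end, in the units of the state.
- manip.sense(): the state, without advancing time (a new reading comes with each control period).
- manip.snapshot(name): name is "scene" or "side" or "wrist"; returns a dict with "frame" (420x560x3 uint8, blue, green, red), "K" (3x3 intrinsics, pixels), "R" (3x3) and "t" (3): a world point X has camera coordinates R X + t. Camera axes: x right, y down, z forward; pixel columns grow to the right and rows downward; lengths in m; the calibration is good to about 2 mm. A picture is of the moment at which its call begins. There is no depth.
- manip.sign_off(): hands the job in; it is judged then, once.
The state is a dict: "t": time; "joint_positions": joint angles; "joint_velocities": joint speeds; "effort": joint torques, N m; "ee_pos": TCP position; "tool_rot": TCP orientation; "wrist_force": force on the tool from outside, world axes, zero at the start; "torque": the same for the moment, N m; "finger_gap": opening from 0.0 (shut) to 1.0 (fully open); "gripper_force": force on a finger pad.
Only numpy, scipy, OpenCV 4.12 (cv2) and the standard library are available. Lean on these libraries where they do the work, as an engineer would, in place of code of your own. Each camera call takes 0.05 s, during which the arm holds its last target. There are 200 camera calls.

### The job

On the drill jig, loosen the big knurled clamp screw by two full turns (anticlockwise seen from above) by running a fingertip round its rim; do not grip it. Then gently push the copper bar along its channel with a fingertip, from its tail end, until it is fully home against the end stop. The bar stays down in the jig, the other things on the bench stay where they are, and the screw is left two turns open: I will check the bar and clamp it myself.

Things in the scene. Friction and masses are not known exactly. Their poses are not given: they have to be found in the camera images.
- jig: Steel drill jig fixed to the bench. Origin: under its base, on the screw's axis; x runs along the channel from the bar's tail to the end stop, z up. Base plate 14 mm thick, x -175 to 165, y -45 to 45 mm. The bar lies on it (z 14) between two guide strips (x -95 to 135, inner faces y -16 and 16, tops z 22); behind x -95 the base is open and flat. Nothing but the screw stands above z 60.
- stop_face (a point): Centre, at bar height, of the face of the jig's end stop (x 135, z 16.5 mm in the jig): a dark block across the channel's far end, 38 mm tall, a small brass set screw on it to 47. Other parts of the jig: the clamp bridge that carries the screw (x -18 to 18, y -42 to 42, top z 54) and the bush plate (x 68 to 102, top z 44, bush to 48).
- clamp_screw: Vertical clamp screw on the bridge, right-handed. Head: steel disc 60 mm across, knurled rim 18 mm tall, free all round, boss 4 mm high on top. Origin: centre of the head, half-way up the rim (z 67 mm in the jig when clamped). It rises 2 mm a turn as it loosens. It turns against about 0.03 N m and stays where left; 4 to 10 N of fingertip press carries the rim along. Over 40 N on it counts as gripping.
- rim_mark (a point): Outer end, at the rim's top edge, of the dark radial line on top of the knurled head; it goes round with the head, so one lap of it is one turn.
- clamp (a joint): Turn of the knurled head, rad: 0 clamped hard, grows as the screw is loosened (anticlockwise from above), 6.28 a turn, up to 22. It starts between 0 and 0.35 and should end two turns further on.
- bar: Copper bar lying in the jig's channel, 245 mm long, 30 wide, 5 thick, 0.3 to 0.46 kg. Origin: centre of its underside; x points along the feed to its nose, z up. A contact pad 2.5 mm thick covers its rear 135 mm and passes under the screw's foot (22 mm round) only when the screw is well loosened. Sliding it takes 1.5 to 3.5 N. Over 40 N of finger force on it on the way counts as gripping.
- bar_tail (a point): Centre of the bar's tail end face, the face to push: 30 mm wide, z 14 to 21.5 mm in the jig, in the open behind the guide strips from start to finish. x points to the nose, z up.
- bar_nose (a point): Centre of the bar's front end face, which must meet the stop; 40 to 60 mm short of it at the start. x points forward, z up.
- reel: Bystander, to be left alone: solder reel, a black flanged spool standing on end, 58 mm across, 52 mm tall. Origin: centre of its underside.
- solder_tray: Bystander, to be left alone: white plastic tray of brass terminals, 105 x 75 mm, 30 mm tall. Origin: centre of its underside.
- driver: Bystander, to be left alone: screwdriver with a yellow handle, lying, about 170 mm long. Origin: centre of its underside.
- spare_bush: Bystander, to be left alone: spare steel drill bush, a tube 22 mm across and 20 mm tall, standing. Origin: centre of its underside.
- flux: Bystander, to be left alone: small amber flux bottle, 34 mm across, 75 mm tall. Origin: centre of its underside.
- offcut: Bystander, to be left alone: copper offcut lying flat, 70 x 30 x 5 mm. Origin: centre of its underside.
- spare_screw: Bystander, to be left alone: spare knurled thumbscrew standing on its head: head 26 mm across and 12 mm tall, stud up to 44 mm. Origin: centre of its underside.
Things that resemble listed ones, but are neither listed nor needed, are in the scene too. There is more than one size of the bar; the one meant has the size given above.

How it is judged (in metres and radians):
On the way, in this order (a step that is already met when the one before it is completed fails the run):
1. the knurled screw is loosened two full turns (value of joint clamp between 11 and 14.5 rad), for 0.2 s.
2. the bar is pushed home against the end stop (x of bar_nose in the frame of jig above 0.132 m), for 0.2 s.
At the end, for the whole second after the job is handed in: The clamp screw stands two full turns open from where it started, give or take a quarter turn (joint clamp between 11.0 and 14.5 rad) and at rest; the bar's nose is within 3 mm of the end stop, and the bar lies flat on the jig (all of step 1 and x of bar_nose in the frame of jig above 0.132 m and height (world z) of bar_nose below 0.02 m and height (world z) of bar_tail below 0.022 m and velocity of joint clamp between -0.02 and 0.02 rad/s); the robot touches nothing.
It fails at once if the bar is lifted or carried (height (world z) of bar_nose above 0.027 m or height (world z) of bar_tail above 0.029 m).
It fails at once if the screw head is gripped or pressed with more than 40 N (contact force between the fingers and clamp_screw above 40 N).
It fails at once if the bar is gripped or forced with more than 40 N on its way to the stop (contact force between the fingers and bar above 40 N and x of bar_nose in the frame of jig below 0.13 m).
It fails at once if a bystander is shifted by more than 15 mm (distance of any of reel, solder_tray, driver, spare_bush, flux, offcut, spare_screw from where it was at the start of the episode above 0.015 m).
It also fails if it takes over 61 s, if anything falls off the work surface, if the arm or the gripper's body presses on something with over 40 N, if the wrist force passes 120 N, or if a joint passes its speed limit or range.

## Working session

There is one attempt and no reset: what is moved stays moved. The work goes in short steps, Python scripts to look and compute and a tool call to move; the robot and the scene stay as the last step left them, time stands still between calls to the robot, and variables do not carry over. Pictures are saved under pics/ and viewed, at most 10 in all, crops included, and the job is handed in when it is done.

Besides the shell and the picture viewer there is one more tool, called after "Request:" as name(argument=value, ...) on one line, values as JSON. servo_tool: Moves the arm, as the interface text tells. Its arguments: {"type":"object","properties":{"increments":{"type":"string"}},"required":["increments"]}

```bash
mkdir -p pics; python3 - <<'E'
from rig import manip
import cv2,numpy as np,pickle
d={}
for n in("scene","side","wrist"):
    s=manip.snapshot(n);cv2.imwrite(f"pics/{n}0.png",s["frame"]);d[n]=s
    print(n,-s["R"].T@s["t"],s["R"][2])
pickle.dump(d,open("d0.pkl","wb"))
print(manip.sense(),manip.grip_point_offset)
E
```

```text
scene [ 0.84506712 -0.30442909  0.67062574] [-0.40249427  0.42572595 -0.8104047 ]
side [ 0.32225956 -0.54700526  0.76282465] [ 0.25028479  0.63311861 -0.73247413]
wrist [0.15358139 0.482788   0.37418028] [ 0.27887383 -0.14162824 -0.94982674]
{'t': 0.15, 'joint_positions': array([ 6.31960442e+01,  1.22185646e+01, -1.99599642e+00,  7.58310337e+01,
        1.62135624e-03,  9.00007271e+01]), 'joint_velocities': array([-0.03877596,  0.02901733,  0.04279243,  0.0452242 ,  0.05580705,
        0.01091755]), 'effort': array([ 1.31826142e-03, -6.86415768e+01,  4.87241578e+01,  1.33315122e-02,
        1.18660691e-05,  2.30878578e-05]), 'ee_pos': array([0.22535683, 0.44607398, 0.23095537]), 'tool_rot': array([-1.79954405e+02, -1.62077709e-03,  1.53195316e+02]), 'wrist_force': array([ 0.37065421, -0.03706225,  0.09807534]), 'torque': array([-0.00481075, -0.01999648,  0.03331115]), 'gripper_force': 0.0, 'finger_gap': 0.9997305187667104} -0.0187
```

View pics/scene0.png

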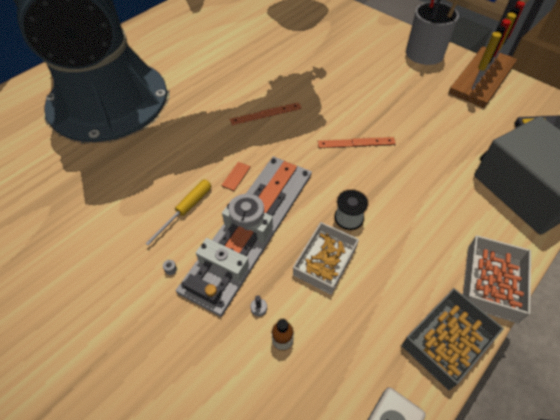

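View pics/side0.png

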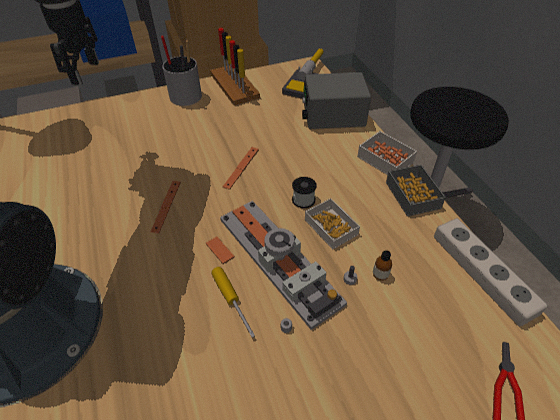

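```bash
python3 - <<'E'
import cv2,numpy as np
a=cv2.imread("pics/scene0.png")[148:318,172:322];b=cv2.imread("pics/side0.png")[190:360,212:362]
cv2.imwrite("pics/crop0.png",np.hstack([cv2.resize(i,(400,453),interpolation=cv2.INTER_CUBIC) for i in(a,b)]))
E
```

```text
(no output)
```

View pics/crop0.png

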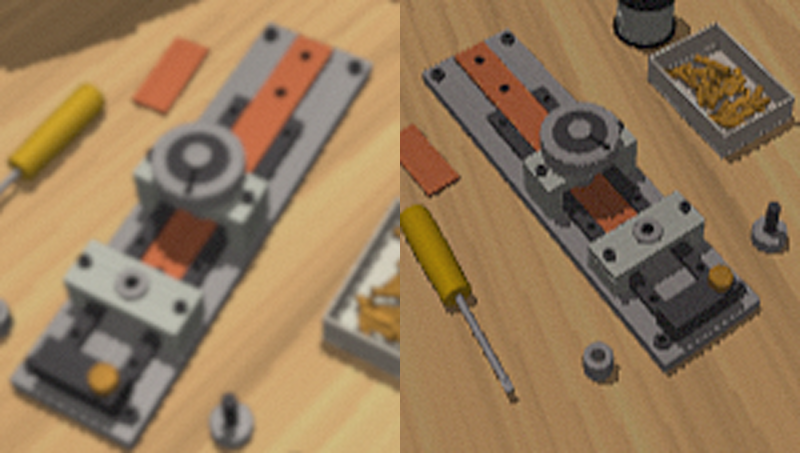

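```bash
cat >h.py <<'E'
import numpy as np,pickle
def ray(s,uv):
    d=s["R"].T@np.linalg.solve(s["K"],[uv[0],uv[1],1.]); return -s["R"].T@s["t"],d
def onz(s,uv,z):
    c,d=ray(s,uv); return c+d*(z-c[2])/d[2]
def tri(s1,u1,s2,u2):
    A=[];b=[]
    for s,u in((s1,u1),(s2,u2)):
        c,d=ray(s,u);d=d/np.linalg.norm(d);P=np.eye(3)-np.outer(d,d);A.append(P);b.append(P@c)
    return np.linalg.lstsq(np.vstack(A),np.hstack(b),rcond=None)[0]
E
python3 - <<'E'
from h import *
d=pickle.load(open("d0.pkl","rb"));k=400/150
sc=lambda p:(p[0]/k+172-.3,p[1]/k+148-.3); sd=lambda p:((p[0]-400)/k+212-.3,p[1]/k+190-.3)
pts={"tl(y-)":((372,62),(518,27),.014),"tr(y+)":((267,25),(423,70),.014),"e+":((12,380),(668,364),.014),"e-":((130,440),(759,300),.014),
"boss":((198,155),(579,130),.080),"mark":((190,190),(608,150),.076),"bush":((131,284),(648,230),.048),"barhole":((280,92),(505,88),.0215)}
np.set_printoptions(precision=4,suppress=True)
for n,(a,b,z) in pts.items(): print(n,onz(d["scene"],sc(a),z),onz(d["side"],sd(b),z),tri(d["scene"],sc(a),d["side"],sd(b)))
E
```

```text
tl(y-) [0.5099 0.1456 0.014 ] [0.5173 0.139  0.014 ] [0.5153 0.1369 0.0211]
tr(y+) [0.4252 0.1199 0.014 ] [0.4243 0.1205 0.014 ] [0.4245 0.1208 0.0131]
e+ [ 0.5106 -0.204   0.014 ] [ 0.5099 -0.2088  0.014 ] [ 0.5101 -0.2054  0.0111]
e- [ 0.5939 -0.1809  0.014 ] [ 0.5926 -0.1868  0.014 ] [ 0.5935 -0.1824  0.0099]
boss [ 0.5111 -0.034   0.08  ] [ 0.5083 -0.0396  0.08  ] [ 0.5094 -0.0338  0.0751]
mark [ 0.5245 -0.0548  0.076 ] [ 0.5228 -0.0623  0.076 ] [ 0.5237 -0.0559  0.0717]
bush [ 0.5325 -0.1176  0.048 ] [ 0.5309 -0.1215  0.048 ] [ 0.5316 -0.118   0.0447]
barhole [0.4822 0.0733 0.0215] [0.4822 0.0689 0.0215] [0.4823 0.0723 0.0199]
```

Request:
servo_tool(increments="0 0 1 -0.866 -0.513 0 1;0 0 1 -0.866 -0.513 0 1;0 0 1 -0.866 -0.513 0 1;0 0 1 -0.866 -0.513 0 1;0 0 1 -0.866 -0.513 0 1;0 0 1 -0.866 -0.513 0 1;0 0 1 -0.866 -0.513 0 1")

```text
t: 0.85
ee_pos: [0.3613, 0.2332, 0.2312]
tool_rot: [-180.0, -0.0, 123.0]
wrist_force: [-0.4, 0.4, -0.1]
finger_gap: -0.001
gripper_force: 0.0
```

Request:
servo_tool(increments="0 0 0.627 -1 -0.014 0.3 1;0 0 0.627 -1 -0.014 0.3 1;0 0 0.627 -1 -0.014 0.3 1;0 0 0.627 -1 -0.014 0.3 1;0 0 0.627 -1 -0.014 0.3 1;0 0 0.627 -1 -0.014 0.3 1;0 0 0.627 -1 -0.014 0.3 1")

```text
t: 1.55
ee_pos: [0.4949, 0.0232, 0.1554]
tool_rot: [-179.9, -0.0, 104.3]
wrist_force: [-0.7, 0.7, 0.7]
finger_gap: -0.002
gripper_force: 0.0
```

```bash
python3 - <<'E'
from rig import manip
import cv2,numpy as np,pickle
d={n:manip.snapshot(n) for n in("scene","side","wrist")}
pickle.dump(d,open("d1.pkl","wb"))
print(manip.sense()["joint_positions"],-d["wrist"]["R"].T@d["wrist"]["t"])
cv2.imwrite("pics/w1.png",cv2.resize(d["wrist"]["frame"],(800,600)))
E
```

```text
[ 2.85657661e+00  1.31358059e+01 -1.16843496e+01  6.51698567e+01
  2.05716472e-02  7.83527565e+01] [0.47430965 0.10272998 0.29974056]
```

View pics/w1.png

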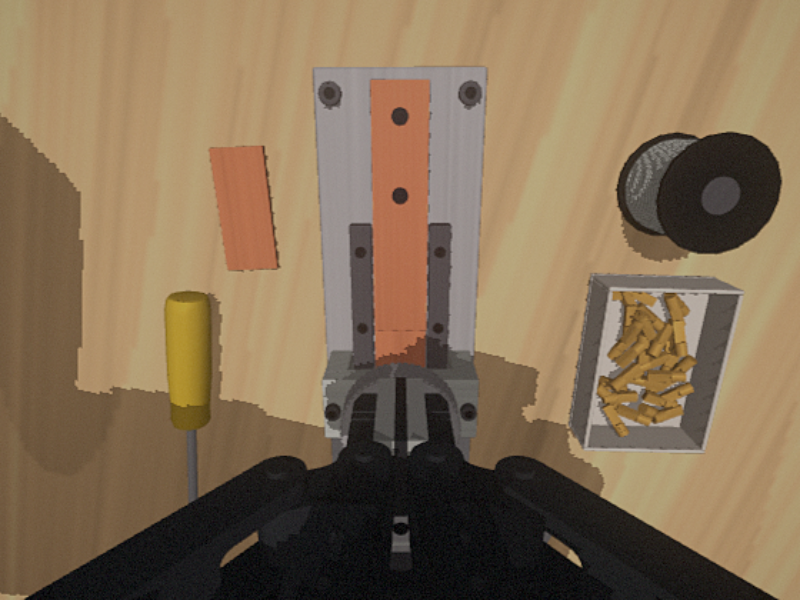

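```bash
python3 - <<'E'
from h import *
d=pickle.load(open("d1.pkl","rb"))["wrist"]
np.set_printoptions(precision=4,suppress=True)
pts={"c+":(314.5,67,.014),"c-":(487,67,.014),"t+":(371,79.5,.0215),"t-":(429.5,79.5,.0215),"g+":(350,224,.022),"g-":(451,224,.022),"gi+":(372.5,224,.022),"gi-":(428.5,224,.022),"bs+":(333,411.5,.054),"bs-":(468,411.5,.054)}
P={n:onz(d,((u+.5)*.7-.5,(v+.5)*.7-.5),z)[:2] for n,(u,v,z) in pts.items()}
th=np.mean([np.arctan2(*(P[n+"+"]-P[n+"-"])[::-1])-np.pi/2 for n in("c","t","g","bs")])
print(np.degrees([np.arctan2(*(P[n+"+"]-P[n+"-"])[::-1])-np.pi/2 for n in("c","t","g","bs")]))
m={n:(P[n+"+"]+P[n+"-"])/2 for n in("c","t","g","bs")}
dm=m["bs"]-m["c"];print("axis",np.degrees(np.arctan2(dm[1],dm[0])))
ex=dm/np.linalg.norm(dm)
for n,x in(("c",-.175),("g",-.095),("bs",0)):print(n,np.linalg.norm(P[n+"+"]-P[n+"-"]),m[n],"screw",m[n]-ex*x)
print("tail",m["t"],"along from base end",(m["t"]-m["c"])@ex,"w",np.linalg.norm(P["t+"]-P["t-"]))
E
```

```text
[-255.5423 -255.5423 -255.542  -255.5415]
axis -75.58192658960043
c 0.0883138023887734 [0.4663 0.1346] screw [ 0.5099 -0.0349]
g 0.05509696484172121 [0.486  0.0578] screw [ 0.5096 -0.0342]
bs 0.07361966466076457 [ 0.5102 -0.0362] screw [ 0.5102 -0.0362]
tail [0.4677 0.1281] along from base end 0.006599121984982294 w 0.029369037664471912
```

Request:
servo_tool(increments="0 0 0 0 0 0.19 1;0 0 0 0 0 0.366 1;0 0 0 0 0 0.366 1;0 0 0 -0.06 0 0.366 1;0 0 0 -0.06 0 0.366 1;0 0 0 -0.06 0 0.366 1")

```text
t: 2.3
ee_pos: [0.5, 0.0084, 0.0669]
tool_rot: [179.8, 0.0, 104.4]
wrist_force: [-0.6, 0.8, 1.3]
finger_gap: -0.004
gripper_force: 0.0
```

Request:
servo_tool(increments="0 0 0 -0.006 0 0 1;0 0 0 -0.012 0 0 1;0 0 0 -0.012 0 0 1;0 0 0 -0.012 0 0 1")

```text
t: 2.7
ee_pos: [0.4993, 0.0056, 0.0649]
tool_rot: [180.0, 0.0, 104.4]
wrist_force: [0.0, 0.5, -0.7]
finger_gap: -0.0
gripper_force: 0.0
```

Request:
servo_tool(increments="0 0 0 -0.004 0 0 1;0 0 0 -0.008 0 0 1;0 0 0 -0.008 0 0 1")

```text
t: 3.0
ee_pos: [0.4995, 0.0044, 0.0648]
tool_rot: [-180.0, -0.1, 104.4]
wrist_force: [-2.4, 7.3, 1.8]
finger_gap: -0.001
gripper_force: 3.7
```

Request:
servo_tool(increments="0 0 0 -0.004 0 0 1;0 0 0 -0.004 0 0 1;0 0 0 -0.004 0 0 1")

```text
t: 3.3
ee_pos: [0.4996, 0.0043, 0.0647]
tool_rot: [180.0, -0.2, 104.4]
wrist_force: [-4.3, 14.2, 3.7]
finger_gap: -0.001
gripper_force: 7.0
```

Request:
servo_tool(increments="0 0 0 0.003 -0.02 0 1;0 0 0 0.003 -0.058 0 1;0 0 0 -0.001 -0.088 0 1;0 0 0 -0.001 -0.088 0 1")

```text
t: 3.7
ee_pos: [0.4779, -0.0034, 0.0648]
tool_rot: [-180.0, 0.0, 104.4]
wrist_force: [1.2, -0.7, 0.4]
finger_gap: 0.004
gripper_force: 0.0
```

```bash
python3 - <<'E'
from rig import manip
import cv2,numpy as np,pickle
d={n:manip.snapshot(n) for n in("scene","side")}
pickle.dump(d,open("d2.pkl","wb"))
np.set_printoptions(precision=4,suppress=True)
s=manip.sense();print(s["ee_pos"],s["wrist_force"])
a=d["scene"]["frame"][195:265,205:295];b=d["side"]["frame"][210:280,235:325]
cv2.imwrite("pics/c2.png",np.hstack([cv2.resize(i,(400,311),interpolation=cv2.INTER_CUBIC) for i in(a,b)]))
E
```

```text
[ 0.4789 -0.0032  0.0649] [0.1887 0.2208 0.0085]
```

View pics/c2.png

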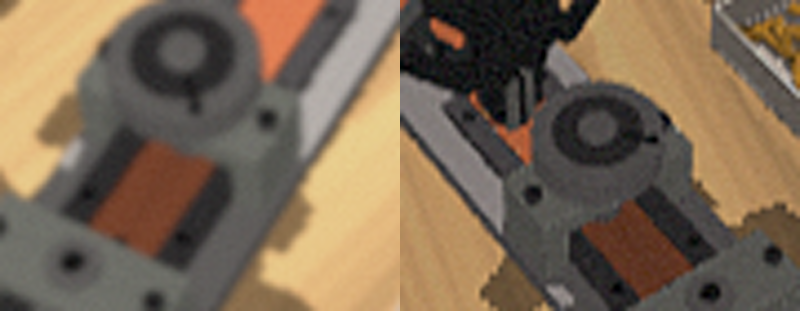

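```bash
cat >>h.py <<'E'
import cv2
C=np.array([.510,-.0353]);EX=np.array([.2495,-.9684]);EY=np.array([.9684,.2495])
OFF={"scene":np.array([.0011,.0013]),"side":np.array([-.0017,-.0043])}
def mark(d,turn=0.):
    """angle (deg, world) of dark mark on head, per camera"""
    out=[]
    th=np.radians(np.arange(0,360,1.))
    for n in("scene","side"):
        s=d[n];g=cv2.cvtColor(s["frame"],cv2.COLOR_BGR2GRAY).astype(np.float32)
        acc=0
        for r in np.arange(.0225,.0285,.001):
            c=C+OFF[n]
            X=np.stack([c[0]+r*np.cos(th),c[1]+r*np.sin(th),0*th+.076+.002*turn],1)
            p=(X@s["R"].T+s["t"])@s["K"].T;p=(p[:,:2]/p[:,2:]).astype(np.float32)
            acc=acc+cv2.remap(g,p[:,0].copy(),p[:,1].copy(),cv2.INTER_LINEAR)[:,0]
        k=np.exp(-.5*(np.arange(-12,13)/4)**2);k/=k.sum()
        sm=np.convolve(np.r_[acc[-12:],acc,acc[:12]],k,"valid")
        base=np.convolve(np.r_[acc[-30:],acc,acc[:30]],np.ones(61)/61,"valid")
        q=sm-base;i=np.argmin(q);out.append((n,int(i),round(float(q[i]))))
    return out
def jig(p): r=np.asarray(p[:2])-C; return 1e3*np.array([r@EX,r@EY])
E
python3 - <<'E'
from h import *
for f in("d0","d1","d2"):print(f,mark(pickle.load(open(f+".pkl","rb"))))
E
```

```text
d0 [('scene', 300, -262), ('side', 306, -247)]
d1 [('scene', 259, -143), ('side', 307, -155)]
d2 [('scene', 324, -154), ('side', 331, -187)]
```

Request:
servo_tool(increments="0 0 0 -0.005 0 0 1;0 0 0 -0.014 -0.018 0 1;0 0 0 -0.03 -0.038 0 1;0 0 0 -0.03 -0.038 0 1")

```text
t: 4.2
ee_pos: [0.4708, -0.0132, 0.0647]
tool_rot: [-180.0, 0.0, 104.4]
wrist_force: [0.3, 0.6, -0.3]
finger_gap: 0.001
gripper_force: 0.0
```

```bash
cat >m.py <<'E'
from rig import manip
from h import *
import sys
d={n:manip.snapshot(n) for n in("scene","side")}
np.set_printoptions(precision=2,suppress=True)
s=manip.sense();f=s["wrist_force"]
print(s["t"],"jig",jig(s["ee_pos"]),"z",s["ee_pos"][2],"Fjig",f[:2]@EX,f[:2]@EY,"grip",s["gripper_force"],mark(d,float(sys.argv[1])))
E
python3 m.py 0
```

```text
4.3 jig [-31.41 -31.79] z 0.0648711985355786 Fjig -0.39230178005462907 -0.17075678404722167 grip 3.825701838655604e-09 [('scene', 324, -152), ('side', 331, -183)]
```

Request:
servo_tool(increments="0 0 0 -0.03 -0.058 0 1;0 0 0 -0.066 -0.058 0 1;0 0 0 -0.126 -0.058 0 1;0 0 0 -0.126 -0.05 0 1;0 0 0 -0.126 -0.042 0 1;0 0 0 -0.126 -0.042 0 1")

```text
t: 4.9
ee_pos: [0.4683, -0.0458, 0.0645]
tool_rot: [-179.9, -0.0, 104.4]
wrist_force: [-4.5, -2.8, 0.9]
finger_gap: 0.001
gripper_force: 2.3
```

Request:
servo_tool(increments="0 0 0 0 0.008 0 1;0 0 0 0 0.008 0 1")

```text
t: 5.1
ee_pos: [0.4687, -0.0452, 0.064]
tool_rot: [-179.7, -0.0, 104.4]
wrist_force: [-12.8, -4.6, 6.0]
finger_gap: -0.002
gripper_force: 7.2
```

Request:
servo_tool(increments="0 0 0 0 0.006 0 1;0 0 0 0 0.006 0 1")

```text
t: 5.3
ee_pos: [0.469, -0.045, 0.0638]
tool_rot: [-179.6, -0.0, 104.4]
wrist_force: [-21.1, -7.1, 9.6]
finger_gap: 0.0
gripper_force: 10.8
```

Request:
servo_tool(increments="0 0 0 -0.008 -0.012 0 1;0 0 0 -0.028 -0.012 0 1;0 0 0 -0.047 -0.009 0 1;0 0 0 -0.084 0.006 0 1;0 0 0 -0.116 0.03 0 1;0 0 0 -0.116 0.03 0 1")

```text
t: 5.9
ee_pos: [0.4881, -0.0719, 0.0648]
tool_rot: [180.0, 0.1, 104.3]
wrist_force: [-1.0, -3.7, -1.2]
finger_gap: -0.002
gripper_force: 2.4
```

```bash
python3 m.py 0.1
```

```text
6.0 jig [ 29.26 -31.07] z 0.0647325974841488 Fjig 4.909672743369543 -2.2150689819136224 grip 2.693048268556595 [('scene', 118, -319), ('side', 352, -245)]
```

Request:
servo_tool(increments="0 0 0 -0.022 0.033 0 1;0 0 0 -0.037 0.069 0 1;0 0 0 -0.043 0.108 0 1;0 0 0 -0.043 0.14 0 1")

```text
t: 6.4
ee_pos: [0.5244, -0.0733, 0.0651]
tool_rot: [180.0, 0.1, 104.4]
wrist_force: [0.8, -9.6, 1.5]
finger_gap: 0.004
gripper_force: 4.2
```

```bash
python3 m.py 0.2
```

```text
6.5 jig [40.32  5.17] z 0.06512431186196872 Fjig 9.12682849025662 0.9421136773707728 grip 4.402346760034561 [('scene', 103, -226), ('side', 270, -170)]
```

Request:
servo_tool(increments="0 0 0 0.006 0.039 0 1;0 0 0 0.021 0.075 0 1;0 0 0 0.045 0.106 0 1;0 0 0 0.076 0.13 0 1;0 0 0 0.112 0.146 0 1;0 0 0 0.151 0.15 0 1;0 0 0 0.151 0.15 0 1")

```text
t: 7.2
ee_pos: [0.5514, -0.025, 0.0652]
tool_rot: [179.9, -0.0, 104.5]
wrist_force: [6.1, 2.3, -0.0]
finger_gap: -0.004
gripper_force: 3.1
```

```bash
sed -i 's/q=sm-base;i=.*$/q=sm-base;ii=[i for i in range(360) if q[i]==min(q[np.arange(i-15,i+16)%360]) and q[i]<-60];out.append((n,[(i,int(q[i])) for i in ii]))/' h.py; python3 m.py 0.4
```

```text
7.3 jig [ 0.92 42.65] z 0.0652865891623561 Fjig -1.2985409534015309 5.63568156380118 grip 3.1917786598205566 [('scene', [(37, -82), (106, -130), (145, -436), (225, -303), (267, -156)]), ('side', [(8, -111), (226, -264), (273, -111)])]
```

```bash
cat >v.py <<'E'
from rig import manip
import cv2,numpy as np,pickle,sys
d={n:manip.snapshot(n) for n in("scene","side")};pickle.dump(d,open(sys.argv[1]+".pkl","wb"))
a=d["scene"]["frame"][195:265,205:295];b=d["side"]["frame"][210:280,235:325]
cv2.imwrite(f"pics/{sys.argv[1]}.png",np.hstack([cv2.resize(i,(400,311),interpolation=cv2.INTER_CUBIC) for i in(a,b)]))
E
python3 v.py c3
```

```text
(no output)
```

View pics/c3.png

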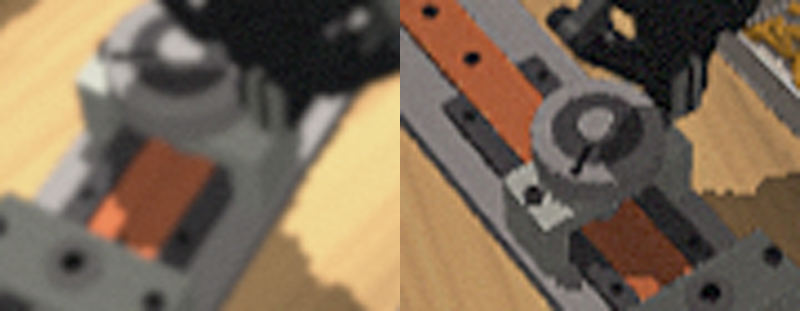

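Request:
servo_tool(increments="0 0 0 0.016 0 0 1;0 0 0 0.055 -0.005 0 1;0 0 0 0.091 -0.02 0 1;0 0 0 0.122 -0.044 0 1;0 0 0 0.146 -0.075 0 1;0 0 0 0.161 -0.111 0 1;0 0 0 0.167 -0.15 0 1;0 0 0 0.167 -0.166 0 1")

```text
t: 8.2
ee_pos: [0.4986, 0.0042, 0.0649]
tool_rot: [-180.0, -0.1, 104.4]
wrist_force: [-1.4, 9.1, 4.1]
finger_gap: -0.0
gripper_force: 4.4
```

```bash
python3 m.py 1
```

```text
8.3 jig [-41.06  -1.3 ] z 0.06492715317548174 Fjig -9.374609804655542 -1.56790916640968 grip 4.643196389079094 [('scene', [(30, -147), (184, -68), (226, -63)]), ('side', [(32, -196), (182, -92), (227, -95)])]
```

Request:
servo_tool(increments="0 0 0 0 -0.016 0 1;0 0 0 -0.006 -0.055 0 1;0 0 0 -0.021 -0.091 0 1;0 0 0 -0.045 -0.122 0 1;0 0 0 -0.076 -0.146 0 1;0 0 0 -0.112 -0.162 0 1;0 0 0 -0.151 -0.166 0 1;0 0 0 -0.151 -0.166 0 1")

```text
t: 9.1
ee_pos: [0.4675, -0.0449, 0.0644]
tool_rot: [-179.9, 0.0, 104.3]
wrist_force: [-6.3, -2.6, 4.0]
finger_gap: 0.002
gripper_force: 3.4
```

```bash
python3 m.py 1.6
```

```text
9.2 jig [ -1.82 -43.52] z 0.06442407888205823 Fjig 0.7813279227012058 -6.183369783713501 grip 3.6551204323768616 [('scene', [(160, -309), (201, -137), (342, -154)]), ('side', [(71, -245), (170, -68), (351, -127)])]
```

```bash
python3 v.py c4
```

```text
(no output)
```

View pics/c4.png

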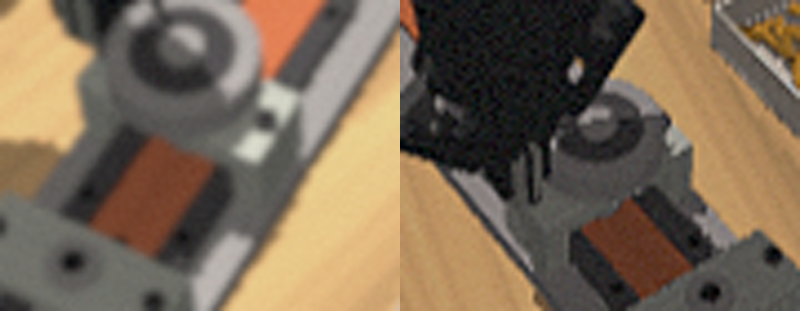

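Request:
servo_tool(increments="0 0 0 -0.016 0 0 1;0 0 0 -0.055 0.004 0 1;0 0 0 -0.091 0.02 0 1;0 0 0 -0.122 0.044 0 1;0 0 0 -0.146 0.075 0 1;0 0 0 -0.161 0.111 0 1;0 0 0 -0.167 0.15 0 1;0 0 0 -0.248 0.15 0 1;0 0 0 -0.248 0.15 0 1")

```text
t: 10.2
ee_pos: [0.5216, -0.0956, 0.0647]
tool_rot: [180.0, 0.0, 104.3]
wrist_force: [-0.4, 0.7, 0.5]
finger_gap: 0.0
gripper_force: 0.0
```

```bash
python3 m.py 2;python3 v.py c5
```

```text
10.3 jig [59.84 -4.37] z 0.06465945278286565 Fjig -0.36608209153823157 -0.2624542429053446 grip 0.0 [('scene', [(170, -307), (260, -227), (303, -231), (352, -382)]), ('side', [(68, -255), (194, -325), (234, -120), (258, -120), (295, -180)])]
```

View pics/c5.png

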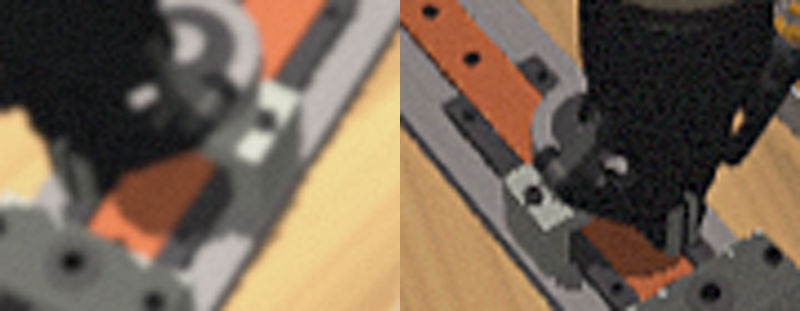

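Request:
servo_tool(increments="0 0 0 0 0 -0.2 1;0 0 0 0 0 -0.38 1;0 0 0 0.2 0.016 -0.38 1;0 0 0 0.4 0.016 -0.38 1;0 0 0 0.6 0.016 -0.38 1;0 0 0 0.8 0.016 -0.38 1;0 0 0 1 0.016 -0.38 1;0 0 0 1 0.016 -0.38 1")

```text
t: 11.2
ee_pos: [0.4606, 0.1539, 0.16]
tool_rot: [180.0, -0.1, 104.8]
wrist_force: [-0.1, -0.9, 0.1]
finger_gap: -0.001
gripper_force: 0.0
```

```bash
python3 m.py 2; python3 -c "
from h import *
for f in('d0','c3','c4'):print(f,mark(pickle.load(open(f+'.pkl','rb')),1))"
```

```text
11.3 jig [-191.41   -0.34] z 0.15987863858421292 Fjig 0.8432227476928751 0.48701284511674114 grip 0.0 [('scene', [(307, -143)]), ('side', [(314, -168)])]
d0 [('scene', [(301, -275)]), ('side', [(303, -281)])]
c3 [('scene', [(37, -92), (105, -160), (146, -473), (225, -281), (269, -165)]), ('side', [(6, -118), (227, -285), (272, -127)])]
c4 [('scene', [(159, -272), (199, -138), (343, -147)]), ('side', [(72, -212), (353, -125)])]
```

Request:
servo_tool(increments="0 0 0 0.02 0 0 1;0 0 0 0.02 0 0.2 1;0 0 0 0.02 0 0.4 1;0 0 0 0.02 0 0.5 1;0 0 0 0.02 0 0.57 1;0 0 0 0.02 0 0.57 1;0 0 0 0.02 0 0.57 1")

```text
t: 12.0
ee_pos: [0.4617, 0.1529, 0.0178]
tool_rot: [-180.0, 0.0, 104.3]
wrist_force: [0.9, -0.7, 0.4]
finger_gap: -0.003
gripper_force: 0.0
```

```bash
python3 m.py 2; python3 - <<'E'
from rig import manip
from h import *
s=manip.snapshot("wrist");pickle.dump(s,open("w2.pkl","wb"));cv2.imwrite("pics/w2.png",s["frame"])
E
```

```text
12.1 jig [-194.67    0.89] z 0.018504169152546674 Fjig 0.5274938141750343 0.2313441993010741 grip 0.0 [('scene', [(229, -111), (307, -222), (344, -98)]), ('side', [(232, -100), (313, -218)])]
```

Request:
servo_tool(increments="0 0 0 -0.03 0 0 1;0 0 0 -0.048 0 0 1;0 0 0 -0.06 0 0 1;0 0 0 -0.072 0 0 1;0 0 0 -0.084 0 0 1;0 0 0 -0.1 0 0 1;0 0 0 -0.116 0 0 1;0 0 0 -0.132 0 0 1")

```text
t: 12.95
ee_pos: [0.4697, 0.1215, 0.0174]
tool_rot: [180.0, -0.0, 104.4]
wrist_force: [-1.7, 5.4, 4.2]
finger_gap: -0.003
gripper_force: 2.3
```

```bash
cat >t.py <<'E'
from rig import manip
from h import *
import sys
s=manip.snapshot("wrist");st=manip.sense();f=st["wrist_force"];cv2.imwrite(sys.argv[1],cv2.resize(s["frame"],(800,600)))
print(st["t"],jig(st["ee_pos"]),st["ee_pos"][2],f[:2]@EX,f[:2]@EY,f[2])
E
python3 t.py pics/w3.png
```

```text
13.0 [-1.61297305e+02  2.57744642e-02] 0.017349834498851524 -2.246138397836744 0.5951846282352933 0.9083819925359149
```

View pics/w3.png

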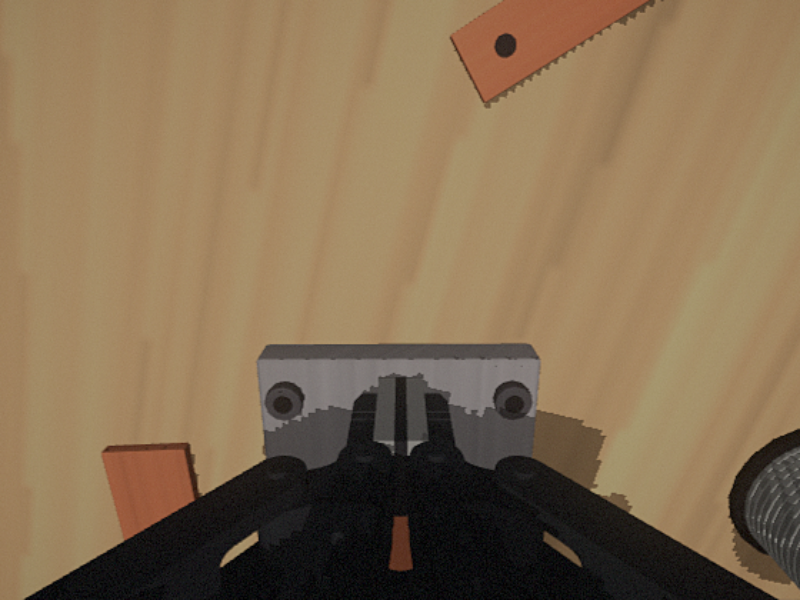

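Request:
servo_tool(increments="0 0 0 -0.016 0 0 1;0 0 0 -0.032 0 0 1;0 0 0 -0.048 0 0 1;0 0 0 -0.064 0 0 1;0 0 0 -0.08 0 0 1;0 0 0 -0.096 0 0 1;0 0 0 -0.112 0 0 1;0 0 0 -0.128 0 0 1;0 0 0 -0.136 0 0 1;0 0 0 -0.14 0 0 1")

```text
t: 14.0
ee_pos: [0.4782, 0.0875, 0.0173]
tool_rot: [-180.0, 0.0, 104.4]
wrist_force: [-0.7, 3.9, 2.9]
finger_gap: 0.004
gripper_force: 1.9
```

Request:
servo_tool(increments="0 0 0 -0.008 0 0 1;0 0 0 -0.012 0 0 1;0 0 0 -0.012 0 0 1")

```text
t: 14.3
ee_pos: [0.479, 0.0847, 0.0173]
tool_rot: [-180.0, 0.0, 104.4]
wrist_force: [0.1, 1.8, 0.4]
finger_gap: 0.003
gripper_force: 1.0
```

Request:
servo_tool(increments="0 0 0 -0.004 0 0 1;0 0 0 -0.008 0 0 1;0 0 0 -0.008 0 0 1")

```text
t: 14.6
ee_pos: [0.4795, 0.0828, 0.0173]
tool_rot: [-180.0, 0.0, 104.4]
wrist_force: [-0.7, 2.7, 1.2]
finger_gap: -0.002
gripper_force: 1.2
```

Request:
servo_tool(increments="0 0 0 -0.004 0 0 1;0 0 0 -0.004 0 0 1;0 0 0 -0.004 0 0 1")

```text
t: 14.9
ee_pos: [0.4797, 0.082, 0.0173]
tool_rot: [-180.0, -0.0, 104.4]
wrist_force: [-1.0, 4.4, 1.5]
finger_gap: 0.004
gripper_force: 2.3
```

Request:
servo_tool(increments="0 0 0 -0.004 0 0 1;0 0 0 -0.004 0 0 1;0 0 0 -0.004 0 0 1")

```text
t: 15.2
ee_pos: [0.4797, 0.0817, 0.0173]
tool_rot: [-180.0, -0.1, 104.4]
wrist_force: [-3.1, 10.9, 2.7]
finger_gap: -0.002
gripper_force: 5.6
```

Request:
servo_tool(increments="0 0 0 -0.004 0 0 1;0 0 0 -0.004 0 0 1;0 0 0 -0.004 0 0 1")

```text
t: 15.5
ee_pos: [0.4798, 0.0815, 0.0173]
tool_rot: [-180.0, -0.2, 104.4]
wrist_force: [-4.8, 16.5, 3.3]
finger_gap: 0.002
gripper_force: 8.9
```

Request:
servo_tool(increments="0 0 0 0.02 0 0 1;0 0 0 0.1 0 0 1;0 0 0 0.1 0 0 1;0 0 0 0.15 0 -0.2 1;0 0 0 0.3 0 -0.4 1;0 0 0 0.4 0 -0.6 1;0 0 0 0.4 0 -0.6 1;0 0 0 0.4 0 -0.6 1")

```text
t: 16.3
ee_pos: [0.4567, 0.1779, 0.1699]
tool_rot: [179.7, 0.0, 104.5]
wrist_force: [0.3, -0.7, 0.0]
finger_gap: -0.003
gripper_force: 0.0
```

```bash
python3 m.py 2; python3 - <<'E'
from rig import manip
import cv2,numpy as np
d={n:manip.snapshot(n)["frame"] for n in("scene","side")}
a=d["scene"][148:318,172:322];b=d["side"][190:360,212:362]
cv2.imwrite("pics/f.png",np.hstack([cv2.resize(i,(400,453),interpolation=cv2.INTER_CUBIC) for i in(a,b)]))
E
```

```text
16.4 jig [-218.56   -0.04] z 0.16680048614066828 Fjig 0.4285127848810038 0.05002224923071802 grip 0.0 [('scene', [(307, -145)]), ('side', [(314, -170)])]
```

View pics/f.png

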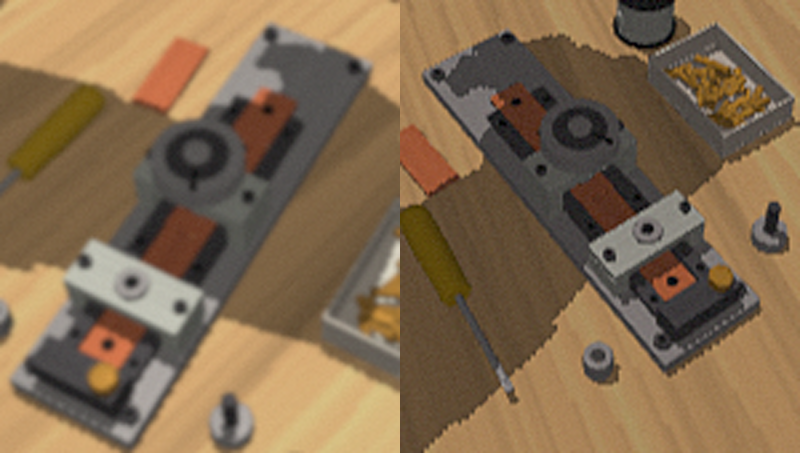

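The crops show the bar's nose against the stop block (about (105,350) left, (672,285) right). The mark is back near its starting direction, and the neighbouring things have not moved. I'm handing in.

```bash
python3 -c "
from rig import manip
print(manip.sign_off())"
```

```text
the job is handed in; nothing more can be done
None
```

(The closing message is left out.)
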